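# Set out the jar board

### The job

Set out the jar board in the pantry: stand the squat glass jar in the middle of the square pad, the tall glass jar in the middle of the round pad, and the small white pot on the bare wood midway between the two pads. Only when all three stand there, close each jar with its own knobbed lid, the wide one on the squat jar and the narrow one on the tall jar. Let go of everything, and leave the amber jar and the green soap bottle standing where they are.

Things in the scene. Friction and masses are not known exactly. Their poses are not given: they have to be found in the camera images.
- board: Fixed flat pine board, 130 (x) by 340 (y) by 12 mm high. Origin: centre of its underside; y runs along its length, roughly across the robot's view. It carries the two pads, 115 mm from its centre, one near each end; which end has which varies. The pot belongs on its centre (bare wood, top 12 mm above the origin), midway between the pads.
- square_pad: Fixed dark steel square pad, 90 by 90 by 6 mm, flat on the board near one end, sides parallel to the board's. Origin: centre of its underside; its top is 6 mm above that. Place of the squat jar.
- round_pad: Fixed dark steel round pad, 90 mm across, 6 mm high, flat on the board near the other end. Origin: centre of its underside; its top is 6 mm above that. Place of the tall jar.
- squat_jar: Loose squat clear glass jar, open at the top, about 0.22 kg, standing upright on the counter. 75 mm high, straight body 66 mm across up to 55 mm height, then narrowing to a neck 58 mm across with a mouth 50 mm wide inside. Origin: centre of its underside, z up.
- tall_jar: Loose tall slim clear glass jar, open at the top, about 0.22 kg, standing upright on the counter. 125 mm high, straight body 52 mm across up to 105 mm height, then narrowing to a neck 44 mm across with a mouth 36 mm wide inside. Origin: centre of its underside, z up.
- pot: Loose small white ceramic pot, open at the top, without lid, about 0.14 kg. 45 mm high, 58 mm across the rim and slightly narrower at the foot. Origin: centre of its underside, z up.
- wide_lid: Loose dark wooden lid of the squat jar, .05 kg, knob up on the counter. From below: cork plug 40 mm across, 8 mm high; disc 64 mm across, from 8 to 16 mm height; round knob 20 mm across, from 16 to 38 mm. Origin: centre of the plug's underside, z up. Closed, the plug sits loosely (5 mm play all round) in the mouth, the disc on the rim, its origin 67 mm above the jar's.
- narrow_lid: Loose dark wooden lid of the tall jar, .03 kg, knob up on the counter. From below: cork plug 28 mm across, 8 mm high; disc 46 mm across, from 8 to 16 mm height; round knob 20 mm across, from 16 to 38 mm. Origin: centre of the plug's underside, z up. Closed, the plug sits loosely (4 mm play all round) in the mouth, the disc on the rim, its origin 117 mm above the jar's.
- spare_jar: Bystander, loose: filled amber glass jar with a steel screw cap, 58 mm across, 90 mm high. Origin: centre of its underside. Not to be moved.
- soap: Bystander, loose: green soap bottle with a white pump head, 60 mm across, 167 mm high; the pump's spout reaches 35 mm from the axis to its own -x. Origin: centre of its underside. Not to be moved.
There are look-alikes about, which are no part of the job. Leave any pink or purple look-alike of the tall_jar alone.

How it is judged:
By the outcome, as a careful person would: the job done as asked, in the order asked, and still so for the second after the job is handed in, with the robot touching nothing.
It also fails if it takes over 141 s, if anything falls off the work surface, if the arm or the gripper's body presses on something with over 40 N, if the wrist force passes 120 N, or if a joint passes its speed limit or range.

### The arm

A 7-joint arm with a two-finger parallel gripper is mounted at the origin on the work surface. World frame = base frame: x ahead of the robot, y to its left, z up, the work surface at z = 0. Lengths are in m, angles in degrees, forces in N, time in s.
With the tool pointing down it reaches from about 0.4 to 0.875 m from the base axis. Payload 6.5 kg.
Tool frame: the origin (TCP) lies on the front face of the gripper's body, between the roots of the fingers; the fingertips stand 64 mm ahead of it and the grasp point (between the pads) lies 45 mm ahead of it (robot.tcp_to_grasp is the distance from the TCP to the grasp point, in m); z points along the fingers, y is the line along which they close (so a half turn about z gives the same grasp; the last joint's range is limited). The gripper opens to 88 mm and grips with 3 to 60 N. Pads are 18 mm wide; open, the fingers measure 123 mm over their backs; the gripper's body (75 mm by 187 mm) begins 45 mm behind the grasp point.
Start: joints at [63.759, 30.733, -0.252, 88.115, 0.149, 61.152, -4.079], TCP at [0.248, -0.601, 0.303] pointing down, gripper open.
Joint ranges: [-154.64, 154.64], [-21.42, 123.67], [-72.66, 72.17], [13.99, 137.28], [-74.86, 254.86], [10.95, 109.41], [-158.01, 158.01]. Speed limits (degrees/s): [136.94, 136.94, 180, 180, 180, 180, 180].

### API

Orientations are given as [roll, pitch, yaw] about the fixed x, y, z axes, in that order (R = Rz(yaw) Ry(pitch) Rx(roll)).
In Python, from rig import robot gives the robot as it stands.
- The arm moves only by the shell command python3 -m creep 'ROWS' [FORCE]. ROWS is JSON, a list of rows, each a list of 3 entries, a list of its own where there are three numbers: the shift along the tool's x, y, z normalised to -1 to 1, where 1 is 0.04 m, then the turn, a rotation vector about the tool's x, y, z normalised to -1 to 1, where 1 is 0.12 rad, then the opening, from 0 (shut) to 1 (fully open). A call has 1 to 12 rows; each row shifts and turns the commanded pose from where the row before left it, along the tool's axes as they then stand; what a row does not reach is not made up. A row lasts 1/12 s, in which the tool goes at most 41.7 mm and 7.16 degrees, less where a joint would pass 70% of its speed; a pose out of reach is approached as far as the arm can. A call with a number of a shift or a turn outside -1 to 1 is refused whole. A call with a gripper value outside its range is refused whole. The fingers move at their own pace and stop on an object; FORCE is the grip in N (left out, the last holds). Time passes only in rows, so rows that do not move let the fingers close. It gives the time, the measured TCP pose, the force, the opening and the grip force at its end, in the units of the state.
- robot.state(): the state, without advancing time (a new reading comes with each control period).
- robot.capture(name): name is "side" or "top" or "wrist"; returns (picture, depth): 384x512x3 uint8, red, green, blue; 384x512 float32, m along the optical axis (not along the pixel's ray), 0 where there is no reading.
- robot.camera_model(name): a dict with "fx", "fy", "cx", "cy" (pixels), "R" (3x3) and "t" (3): a world point X has camera coordinates R X + t; the wrist camera has in their place "hand_eye" (4x4, takes a point from camera to tool coordinates, whose origin is the TCP and whose axes are the flange's). Camera axes: x right, y down, z forward; pixel columns grow to the right and rows downward; lengths in m; the calibration is good to about 2 mm. A picture is of the moment at which its call begins: read the wrist's pose just before it. camera_model takes no time and is no camera call.
- robot.hand_in(): hands the job in; it is judged then, once.
The state is a dict: "t": time; "joint_pos": joint angles; "dq": joint speeds; "joint_efforts": joint torques, N m; "tcp_pos": TCP position; "tcp_rot": TCP orientation; "wrist_force": force on the tool from outside, world axes, zero at the start; "wrist_torque": the same for the moment, N m; "opening": finger opening in m; "gripper_force": force on a finger pad.
Only numpy, scipy, OpenCV 4.12 (cv2) and the standard library are available. Lean on these libraries where they do the work, as an engineer would, in place of code of your own. Each camera call takes 0.05 s, during which the arm holds its last target. There are 200 camera calls.

## Working session

There is one attempt and no reset: what is moved stays moved. The work goes in short steps, Python scripts to look and compute and a shell command to move; the robot and the scene stay as the last step left them, time stands still between calls to the robot, and variables do not carry over. Pictures are saved under pics/ and viewed, at most 16 in all, crops included, and the job is handed in when it is done.

```bash
ls; mkdir -p pics; python3 - <<'E'
from rig import robot
import cv2,numpy as np
for n in("side","top"):
    p,d=robot.capture(n); cv2.imwrite(f"pics/{n}0.png",p[:,:,::-1]); np.save(f"{n}0.npy",d)
    print(n,{k:np.round(v,4).tolist() for k,v in robot.camera_model(n).items()})
print({k:np.round(v,4).tolist() for k,v in robot.camera_model("wrist").items()})
s=robot.state();print({k:np.round(v,3).tolist() for k,v in s.items()})
E
```

```text
pics
side {'fx': 404.1268, 'fy': 404.1268, 'cx': 255.9059, 'cy': 191.8985, 'R': [[-0.7423, -0.67, -0.003], [-0.4979, 0.5546, -0.6667], [0.4483, -0.4934, -0.7453]], 't': [0.3283, 0.2765, 0.9734]}
top {'fx': 381.0024, 'fy': 381.0024, 'cx': 252.6309, 'cy': 185.269, 'R': [[-0.0251, -0.9994, -0.0253], [-0.9845, 0.0291, -0.1728], [0.1734, 0.0205, -0.9846]], 't': [0.0279, 0.4764, 1.1343]}
{'fx': 332.5568, 'fy': 332.5568, 'cx': 258.4391, 'cy': 192.5051, 'hand_eye': [[-0.001, -0.9526, -0.3041, 0.0798], [1.0, -0.0009, -0.0005, -0.0009], [0.0002, -0.3041, 0.9526, -0.081], [0.0, 0.0, 0.0, 1.0]]}
{'t': 0.1, 'joint_pos': [63.76, 30.774, -0.253, 88.162, 0.149, 61.153, -4.079], 'dq': [0.002, -0.035, 0.06, -0.047, 0.007, 0.015, -0.084], 'joint_efforts': [0.002, -57.208, 0.994, -25.223, -0.056, 0.013, 0.0], 'tcp_pos': [0.248, -0.6, 0.302], 'tcp_rot': [-179.911, 0.008, 22.45], 'wrist_force': [0.298, 0.199, 0.882], 'wrist_torque': [-0.043, 0.032, -0.022], 'gripper_force': 0.0, 'opening': 0.088}
```

View pics/top0.png

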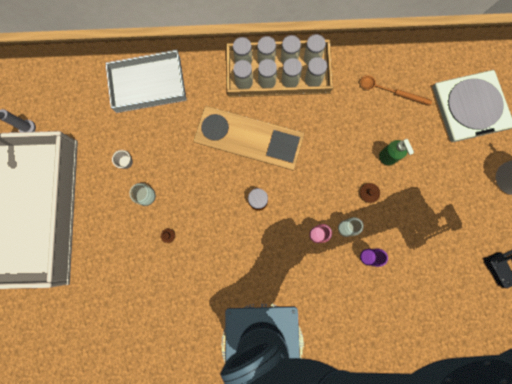

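View pics/side0.png

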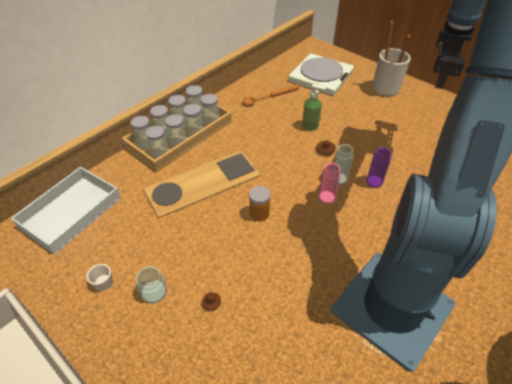

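```bash
cat >h.py <<'E'
import numpy as np,cv2
from rig import robot
from scipy.spatial.transform import Rotation as Ro
def cam(n):
    m=robot.camera_model(n)
    if n=="wrist":
        s=robot.state();T=np.eye(4);T[:3,:3]=Ro.from_euler('xyz',s['tcp_rot'],degrees=True).as_matrix();T[:3,3]=s['tcp_pos']
        W=T@np.array(m['hand_eye']);R=W[:3,:3].T;t=-R@W[:3,3]
    else: R,t=np.array(m['R']),np.array(m['t'])
    return m,R,t
def ray(c,u,v,z):
    m,R,t=c;d=R.T@np.array([(u-m['cx'])/m['fx'],(v-m['cy'])/m['fy'],1]);o=-R.T@t
    return o+d*(z-o[2])/d[2]
def proj(c,X):
    m,R,t=c;p=R@np.array(X)+t;return np.array([m['fx']*p[0]/p[2]+m['cx'],m['fy']*p[1]/p[2]+m['cy']])
E
python3 - <<'E'
from h import *
c=cam("top")
for n,u,v,z in [("pot",122,158,.045),("squat",142,195,.04),("nlid",168,236,.03),("spare",258,198,.09),("pink",320,234,.08),("tall",350,228,.06),("purple",374,257,.06),("wlid",370,192,.03),("soap",396,152,.08),("board",248,137,.012),("round",215,127,.018),("square",284,147,.018)]:
    p=ray(c,u,v,z);print(n,np.round(p,3),round(np.hypot(*p[:2]),3))
im=cv2.imread("pics/top0.png")
a=cv2.resize(im[140:260,90:200],None,fx=3.6,fy=3.6,interpolation=3)
b=cv2.resize(im[170:290,300:410],None,fx=3.6,fy=3.6,interpolation=3)
cv2.imwrite("pics/crop0.png",np.hstack([a,b]))
E
```

```text
pot [0.576 0.424 0.045] 0.715
squat [0.457 0.359 0.04 ] 0.581
nlid [0.329 0.278 0.03 ] 0.431
spare [ 0.43  -0.001  0.09 ] 0.43
pink [ 0.321 -0.178  0.08 ] 0.367
tall [ 0.337 -0.271  0.06 ] 0.432
purple [ 0.251 -0.334  0.06 ] 0.418
wlid [ 0.447 -0.346  0.03 ] 0.566
soap [ 0.559 -0.419  0.08 ] 0.698
board [0.641 0.027 0.012] 0.642
round [0.677 0.133 0.018] 0.69
square [ 0.602 -0.088  0.018] 0.609
```

View pics/crop0.png

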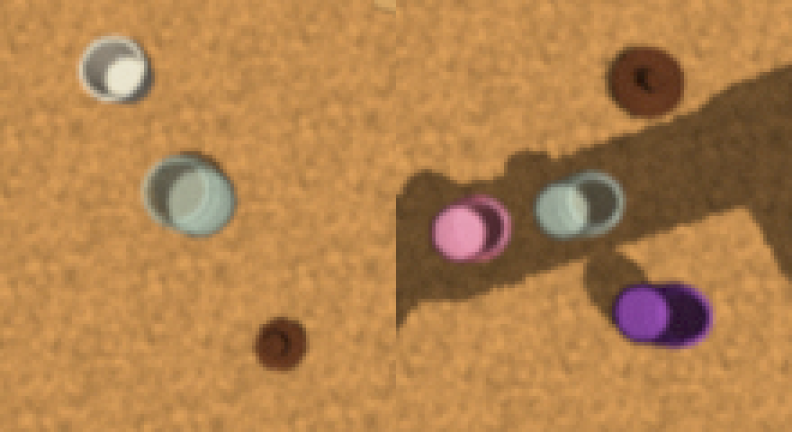

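```bash
cat >>h.py <<'E'
def plan(x,y,z,yaw):
    s=robot.state();R=Ro.from_euler('xyz',s['tcp_rot'],degrees=True).as_matrix()
    rt=Ro.from_euler('xyz',[180,0,yaw],degrees=True).as_matrix()
    rv=Ro.from_matrix(R.T@rt).as_rotvec()
    d=np.array([x,y,z])-s['tcp_pos']
    print("yaw now",np.round(s['tcp_rot'],2),"turn units",np.round(rv/.12,2),"| shift units before turn",np.round(R.T@d/.04,2),"after turn",np.round(rt.T@d/.04,2))
E
python3 - <<'E'
from h import *
c=cam("top")
print(ray(c,355,226,.125),ray(c,346,228,.003))
print(ray(c,90+187/3.6,140+188/3.6,.075),ray(c,90+202/3.6,140+200/3.6,.0))
plan(.34,-.265,.30,70)
E
```

```text
[ 0.33839939 -0.26986531  0.125     ] [ 0.34037255 -0.27120708  0.003     ]
[0.45974099 0.34800114 0.075     ] [4.60968070e-01 3.58089200e-01 2.22044605e-16]
yaw now [-1.7991e+02  1.0000e-02  2.2450e+01] turn units [-0.01 -0.   -6.92] | shift units before turn [ 5.33 -6.87  0.06] after turn [ 8.66 -0.71  0.05]
```

```bash
python3 -m creep '[[[0.75,-1,0],[0,0,0],1],[[0.75,-1,0],[0,0,0],1],[[0.75,-1,0],[0,0,0],1],[[0.75,-1,0],[0,0,0],1],[[0.75,-1,0],[0,0,0],1],[[0.75,-1,0],[0,0,0],1],[[0.8,-0.9,0],[0,0,0],1]]'; python3 -m creep '[[[0,0,0],[0,0,-1],1],[[0,0,0],[0,0,-1],1],[[0,0,0],[0,0,-1],1],[[0,0,0],[0,0,-1],1],[[0,0,0],[0,0,-1],1],[[0,0,0],[0,0,-1],1],[[0,0,0],[0,0,-0.9],1],[[0,0,0],[0,0,0],1],[[0,0,0],[0,0,0],1]]'
python3 - <<'E'
from h import *
c=cam("wrist");p,d=robot.capture("wrist");cv2.imwrite("pics/w1.png",p[:,:,::-1]);np.save("w1.npy",d)
s=robot.state();print(np.round(s['joint_pos'],1))
plan(.339,-.270,.30,70)
print(proj(c,[.339,-.27,.125]),proj(c,[.339,-.27,0]))
E
```

```text
t: 0.68
tcp_pos: [0.3235, -0.3172, 0.3025]
tcp_rot: [-180.0, 0.0, 22.4]
wrist_force: [0.6, -0.4, -0.6]
opening: 0.088
gripper_force: 0.0
t: 1.43
tcp_pos: [0.324, -0.3192, 0.3026]
tcp_rot: [-180.0, -0.0, 69.7]
wrist_force: [0.1, -0.3, 0.4]
opening: 0.088
gripper_force: 0.0
[ 50.6  12.3 -13.3 115.9   3.6  52.2  15.1]
yaw now [-1.7999e+02 -1.0000e-02  6.9690e+01] turn units [-0.   -0.   -0.05] | shift units before turn [ 1.28 -0.08  0.07] after turn [ 1.28 -0.07  0.07]
[254.68657202 125.77778992] [255.94514389 113.26627613]
```

View pics/w1.png

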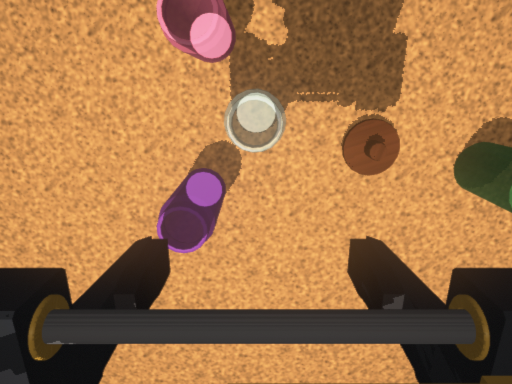

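```bash
python3 - <<'E'
from h import *
c=cam("wrist");im=cv2.imread("pics/w1.png");hsv=cv2.cvtColor(im,cv2.COLOR_BGR2HSV)
print(ray(c,255,121,.115),ray(c,256,113,.004))
m=((hsv[...,2]<125)&(im[...,2]>im[...,0]+20)).astype(np.uint8);m[240:]=0;m[:113]=0;m[:,:335]=0;m[:,405:]=0
k=max(cv2.findContours(m,0,2)[0],key=cv2.contourArea);e=cv2.fitEllipse(k);print(e);print(ray(c,*e[0],.014))
plan(.3395,-.271,.133,70)
E
```

```text
[ 0.34013592 -0.267632    0.115     ] [ 0.33938671 -0.2695361   0.004     ]
((369.85302734375, 139.46681213378906), (45.55482864379883, 51.348609924316406), 65.27740478515625)
[ 0.4481577  -0.33969195  0.014     ]
yaw now [-1.7999e+02 -1.0000e-02  6.9690e+01] turn units [-0.   -0.   -0.05] | shift units before turn [ 1.26 -0.05  4.24] after turn [ 1.27 -0.05  4.24]
```

```bash
python3 -m creep '[[[0.65,-0.02,0],[0,0,0],1],[[0.66,-0.03,0],[0,0,0],1],[[0,0,0.7],[0,0,0],1],[[0,0,0.7],[0,0,0],1],[[0,0,0.7],[0,0,0],1],[[0,0,0.7],[0,0,0],1],[[0,0,0.7],[0,0,0],1],[[0,0,0.7],[0,0,0],1],[[0,0,0],[0,0,0],1],[[0,0,0],[0,0,0],1]]'; python3 -m creep '[[[0,0,0],[0,0,0],0.3],[[0,0,0],[0,0,0],0.3],[[0,0,0],[0,0,0],0.3],[[0,0,0],[0,0,0],0.3],[[0,0,0],[0,0,0],0.3],[[0,0,0],[0,0,0],0.3],[[0,0,0],[0,0,0],0.3],[[0,0,0],[0,0,0],0.3],[[0,0,0],[0,0,0],0.3]]' 25
```

```text
t: 2.32
tcp_pos: [0.3397, -0.2688, 0.1342]
tcp_rot: [-179.8, -0.0, 69.8]
wrist_force: [-0.1, -0.6, 0.9]
opening: 0.0879
gripper_force: 0.0
t: 3.07
tcp_pos: [0.3403, -0.2695, 0.1351]
tcp_rot: [180.0, 0.0, 69.9]
wrist_force: [-1.8, 0.2, 6.5]
opening: 0.0508
gripper_force: 25.0
```

```bash
python3 - <<'E'
from h import *
c=cam("top");im=cv2.imread("pics/top0.png");f=im.astype(int)
m=((f.max(2)<100)&(f.max(2)-f.min(2)<30)).astype(np.uint8);m=cv2.morphologyEx(m,cv2.MORPH_OPEN,np.ones((2,2)))
sub=np.zeros_like(m);sub[105:170,190:310]=m[105:170,190:310]
P=[]
for k in sorted(cv2.findContours(sub,0,2)[0],key=cv2.contourArea)[-2:]:
    a=cv2.minAreaRect(k);M=cv2.moments(k);u=(M['m10']/M['m00'],M['m01']/M['m00']);p=ray(c,*u,.018);P.append(p);print(a,u,p)
    q=[ray(c,*b,.018)[:2] for b in cv2.boxPoints(a)];print([round(np.linalg.norm(q[i]-q[i-1]),4) for i in range(4)])
d=P[0]-P[1];print(np.linalg.norm(d),(P[0]+P[1])/2,np.degrees(np.arctan2(d[1],d[0])))
c2=cam("side");m2=cv2.imread("pics/side0.png").astype(int);mm=((m2.max(2)<100)&(m2.max(2)-m2.min(2)<30)).astype(np.uint8);s2=np.zeros_like(mm);s2[145:215,140:262]=mm[145:215,140:262]
for k in sorted(cv2.findContours(s2,0,2)[0],key=cv2.contourArea)[-2:]:
    M=cv2.moments(k);print("side",cv2.contourArea(k),ray(c2,M['m10']/M['m00'],M['m01']/M['m00'],.018))
plan(.3403,-.2695,.22,70)
E
```

```text
((215.50003051757812, 128.00001525878906), (23.33452033996582, 24.748737335205078), 45.0) (215.54434589800442, 127.85144124168514) [0.67379164 0.13094755 0.018     ]
[np.float64(0.0781), np.float64(0.0815), np.float64(0.0787), np.float64(0.0807)]
((283.51885986328125, 146.9339599609375), (26.235864639282227, 25.136981964111328), 15.94539737701416) (283.5604063701263, 147.03871499176276) [ 0.60241506 -0.08668785  0.018     ]
[np.float64(0.0834), np.float64(0.0833), np.float64(0.0843), np.float64(0.0829)]
0.22904100546420764 [0.63810335 0.02212985 0.018     ] 71.84237110411586
yaw now [1.7999e+02 2.0000e-02 6.9880e+01] turn units [ 0.    0.   -0.02] | shift units before turn [-0.    0.   -2.12] after turn [ 0.    0.   -2.12]
```

```bash
python3 -m creep '[[[0,0,-0.5],[0,0,0],0.3],[[0,0,-0.9],[0,0,0],0.3],[[0,0,-0.9],[0,0,0],0.3],[[0,0,-0.9],[0,0,0],0.3],[[0,0,0],[0,0,0],0.3]]'
python3 - <<'E'
from h import *
plan(.674,.131,.265,71)
print(robot.state()['opening'])
E
```

```text
t: 3.48
tcp_pos: [0.3428, -0.271, 0.2682]
tcp_rot: [179.5, 0.2, 69.9]
wrist_force: [1.1, -0.7, -1.7]
opening: 0.0509
gripper_force: 25.0
yaw now [1.7945e+02 1.7000e-01 6.9870e+01] turn units [ 0.08  0.03 -0.16] | shift units before turn [12.29  4.32  0.09] after turn [12.2   4.56  0.08]
0.050932155904953334
```

```bash
python3 -m creep '[[[0.5,0.2,0],[0.05,0,-0.15],0.3],[[0.9,0.35,0],[0,0,0],0.3],[[0.9,0.35,0],[0,0,0],0.3],[[0.9,0.35,0],[0,0,0],0.3],[[0.9,0.35,0],[0,0,0],0.3],[[0.9,0.35,0],[0,0,0],0.3],[[0.9,0.35,0],[0,0,0],0.3],[[0.9,0.35,0],[0,0,0],0.3],[[0.9,0.35,0],[0,0,0],0.3],[[0.9,0.35,0],[0,0,0],0.3],[[0.9,0.3,0],[0,0,0],0.3],[[0.9,0.3,0],[0,0,0],0.3]]';python3 -m creep '[[[0.9,0.3,0],[0,0,0],0.3],[[0.7,0.2,0],[0,0,0],0.3],[[0.3,0.1,0],[0,0,0],0.3],[[0,0,0],[0,0,0],0.3],[[0,0,0],[0,0,0],0.3],[[0,0,0],[0,0,0],0.3]]'
python3 - <<'E'
from h import *
plan(.674,.131,.165,71)
c=cam("wrist");p,d=robot.capture("wrist");cv2.imwrite("pics/w2.png",p[:,:,::-1])
for q in [(.674,.131,.018),(.602,-.087,.018)]: print(proj(c,q))
E
```

```text
t: 4.48
tcp_pos: [0.6262, 0.0733, 0.2602]
tcp_rot: [-179.6, 0.1, 70.9]
wrist_force: [0.9, -0.2, -1.9]
opening: 0.0512
gripper_force: 25.0
t: 4.98
tcp_pos: [0.6727, 0.1342, 0.2605]
tcp_rot: [-179.6, 0.1, 70.9]
wrist_force: [-0.2, -0.9, -1.9]
opening: 0.0506
gripper_force: 25.0
yaw now [-1.7958e+02  1.3000e-01  7.0860e+01] turn units [-0.06  0.02 -0.02] | shift units before turn [-0.06  0.07  2.39] after turn [-0.07  0.06  2.39]
[262.53863164 172.516427  ]
[264.87446739 356.14615902]
```

View pics/w2.png

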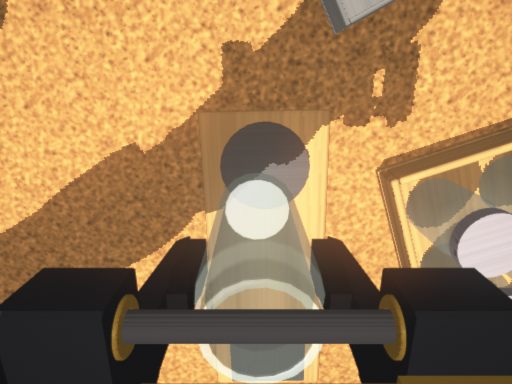

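```bash
python3 - <<'E'
from h import *
c=cam("wrist");im=cv2.imread("pics/w2.png").astype(int)
# pad edge points: radial search from approx centre on upper half and sides
g=cv2.GaussianBlur(im.astype(np.uint8),(3,3),0).astype(float);b=g.max(2)-g.min(2)
pts=[]
for a in np.radians(np.arange(170,371,5)):
    rr=np.arange(25,60);x=265+rr*np.cos(a);y=166+rr*np.sin(a)
    s=b[np.round(y).astype(int),np.round(x).astype(int)];i=np.argmax(s[3:]-s[:-3])+1.5
    pts.append(ray(c,265+(25+i)*np.cos(a),166+(25+i)*np.sin(a),.018)[:2])
pts=np.array(pts)
from scipy.optimize import least_squares
r=least_squares(lambda q:np.hypot(*(pts-q[:2]).T)-q[2],[.674,.131,.045],loss='soft_l1',f_scale=.001);print(r.x,np.abs(r.fun).max())
# top view of same pad edges (unobstructed first picture)
c=cam("top");im=cv2.imread("pics/top0.png");g=cv2.resize(im,None,fx=1,fy=1).astype(float);b=g.max(2)-g.min(2)
pts=[]
for a in np.radians(np.arange(0,360,6)):
    rr=np.arange(7,20,.25);x=215.5+rr*np.cos(a);y=127.8+rr*np.sin(a)
    s=cv2.remap(b.astype(np.float32),x.astype(np.float32)[None],y.astype(np.float32)[None],1)[0];i=np.argmax(s[8:]-s[:-8])+4
    pts.append(ray(c,x[i],y[i],.018)[:2])
pts=np.array(pts)
r=least_squares(lambda q:np.hypot(*(pts-q[:2]).T)-q[2],[.674,.131,.045],loss='soft_l1',f_scale=.001);print(r.x)
# jar bottom in wrist
E
```

```text
[0.6777985  0.13573682 0.04434999] 0.0007439402922980107
[0.67747022 0.13436779 0.04419548]
```

```bash
python3 - <<'E'
from h import *
plan(.678,.136,.160,71)
E
python3 -m creep '[[[0.09,0.11,0],[-0.06,0.02,0],0.3],[[0,0,0.7],[0,0,0],0.3],[[0,0,0.7],[0,0,0],0.3],[[0,0,0.7],[0,0,0],0.3],[[0,0,0.4],[0,0,0],0.3],[[0,0,0],[0,0,0],0.3],[[0,0,0],[0,0,0],0.3],[[0,0,0],[0,0,0],0.3]]'
python3 - <<'E'
from h import *
plan(.678,.136,.154,71)
E
```

```text
yaw now [-1.7961e+02  1.2000e-01  7.0820e+01] turn units [-0.06  0.02 -0.03] | shift units before turn [0.1  0.12 2.52] after turn [0.09 0.11 2.52]
t: 5.7
tcp_pos: [0.68, 0.1379, 0.1634]
tcp_rot: [179.8, -0.2, 70.9]
wrist_force: [0.8, -0.5, -2.1]
opening: 0.0511
gripper_force: 25.0
yaw now [179.8   -0.22  70.88] turn units [ 0.03 -0.03 -0.02] | shift units before turn [-0.06 -0.03  0.23] after turn [-0.06 -0.03  0.23]
```

```bash
python3 -m creep '[[[-0.06,-0.03,0.1],[0.03,-0.03,0],0.3],[[0,0,0.12],[0,0,0],0.3],[[0,0,0.02],[0,0,0],0.3],[[0,0,0],[0,0,0],0.3],[[0,0,0],[0,0,0],0.3]]'
```

```text
t: 6.12
tcp_pos: [0.6777, 0.1362, 0.1533]
tcp_rot: [-180.0, 0.0, 70.9]
wrist_force: [-1.9, -0.7, 5.4]
opening: 0.0506
gripper_force: 24.9
```

```bash
python3 -m creep '[[[0,0,0],[0,0,0],0.9],[[0,0,0],[0,0,0],1],[[0,0,0],[0,0,0],1],[[0,0,0],[0,0,0],1],[[0,0,0],[0,0,0],1],[[0,0,-0.4],[0,0,0],1],[[0,0,-0.9],[0,0,0],1],[[0,0,-0.9],[0,0,0],1],[[0,0,-0.9],[0,0,0],1],[[0,0,0],[0,0,0],1]]';python3 -m creep '[[[0.45,-0.9,0],[0,0,0],1],[[0.45,-0.9,0],[0,0,0],1],[[0.45,-0.9,0],[0,0,0],1],[[0.45,-0.9,0],[0,0,0],1],[[0.45,-0.9,0],[0,0,0],1],[[0.45,-0.9,0],[0,0,0],1],[[0.45,-0.9,0],[0,0,0],1],[[0.3,-0.6,0],[0,0,0],1],[[0,0,0],[0,0,0],1],[[0,0,0],[0,0,0],1]]'
python3 - <<'E'
from h import *
plan(.46,.353,.28,71)
c=cam("wrist");p,d=robot.capture("wrist");cv2.imwrite("pics/w3.png",p[:,:,::-1])
for q in [(.46,.353,.075),(.46,.353,.055),(.46,.353,.004)]: print(proj(c,q))
p,d=robot.capture("top");cv2.imwrite("pics/top1.png",p[:,:,::-1])
E
```

```text
t: 6.95
tcp_pos: [0.6806, 0.1375, 0.2844]
tcp_rot: [179.6, -0.3, 70.9]
wrist_force: [1.1, 0.3, 1.7]
opening: 0.088
gripper_force: 0.0
t: 7.78
tcp_pos: [0.4602, 0.3583, 0.2766]
tcp_rot: [-179.8, 0.0, 71.1]
wrist_force: [1.4, -0.5, 0.2]
opening: 0.088
gripper_force: 0.0
yaw now [-1.7985e+02  5.0000e-02  7.1150e+01] turn units [-0.02  0.01  0.02] | shift units before turn [-0.13  0.04 -0.09] after turn [-0.13  0.04 -0.09]
[260.85864023 187.02443436]
[260.77337594 180.90597772]
[260.5964869  168.21264709]
```

View pics/w3.png

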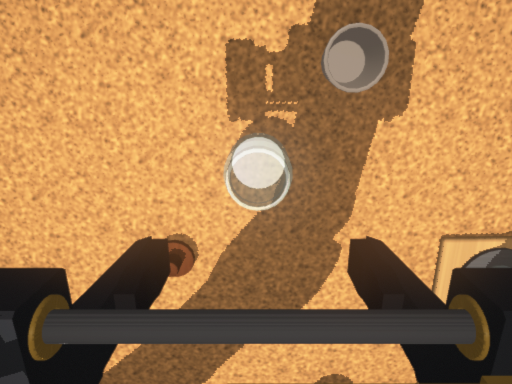

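```bash
python3 - <<'E'
from h import *
c=cam("wrist")
print(ray(c,258.5,179,.075),ray(c,258,163,.004),"pot",ray(c,357,58,.045),ray(c,345,62,.005))
plan(.461,.359,.083,71)
E
```

```text
[0.46294196 0.35793166 0.075     ] [0.46176903 0.3565787  0.004     ] pot [0.5773114  0.42519749 0.045     ] [0.57653588 0.42470696 0.005     ]
yaw now [-1.7991e+02  1.0000e-01  7.0840e+01] turn units [-0.01  0.02 -0.02] | shift units before turn [ 0.07 -0.06  4.83] after turn [ 0.06 -0.06  4.83]
```

Squat jar at (0.462, 0.357), pot at (0.577, 0.425). Descend and grip.

```bash
python3 -m creep '[[[0.02,-0.02,0.8],[0,0,0],1],[[0,0,0.8],[0,0,0],1],[[0,0,0.8],[0,0,0],1],[[0,0,0.8],[0,0,0],1],[[0,0,0.8],[0,0,0],1],[[0,0,0.6],[0,0,0],1],[[0,0,0.2],[0,0,0],1],[[0,0,0],[0,0,0],1],[[0,0,0],[0,0,0],1]]'; python3 -m creep '[[[0,0,0],[0,0,0],0.4],[[0,0,0],[0,0,0],0.4],[[0,0,0],[0,0,0],0.4],[[0,0,0],[0,0,0],0.4],[[0,0,0],[0,0,0],0.4],[[0,0,0],[0,0,0],0.4],[[0,0,0],[0,0,0],0.4]]' 25
```

```text
t: 8.63
tcp_pos: [0.4617, 0.3573, 0.0851]
tcp_rot: [-179.9, 0.0, 70.8]
wrist_force: [0.8, 0.7, 0.1]
opening: 0.0879
gripper_force: 0.0
t: 9.22
tcp_pos: [0.4608, 0.3584, 0.0857]
tcp_rot: [-179.9, -0.0, 70.9]
wrist_force: [-1.9, -0.5, 6.7]
opening: 0.0636
gripper_force: 25.1
```

```bash
python3 - <<'E'
from h import *
from scipy.optimize import least_squares
# square pad: edge points along scan lines in the top picture, from the first image
c=cam("top");b=cv2.imread("pics/top0.png").astype(float);b=(b.max(2)-b.min(2)).astype(np.float32)
pts=[]
for a in np.radians(np.arange(0,360,4)):
    rr=np.arange(7,24,.25);x=283.5+rr*np.cos(a);y=147+rr*np.sin(a)
    s=cv2.remap(b,x.astype(np.float32)[None],y.astype(np.float32)[None],1)[0];i=np.argmax(s[8:]-s[:-8])+4
    pts.append(ray(c,x[i],y[i],.018)[:2])
pts=np.array(pts)
def f(q):
    C,S=np.cos(q[2]),np.sin(q[2]);d=(pts-q[:2])@np.array([[C,-S],[S,C]]);return np.abs(d).max(1)-.0445
r=least_squares(f,[.603,-.085,np.radians(-18)],loss='soft_l1',f_scale=.001);print(r.x[:2],np.degrees(r.x[2]),np.median(np.abs(r.fun)))
d=np.array([.6776,.135])-r.x[:2];print(np.linalg.norm(d),np.degrees(np.arctan2(*d[::-1])))
E
```

```text
[ 0.60653883 -0.08369961] -18.183046895970726 0.0004804817827982581
0.22995480159968634 71.99967884981949
```

```bash
python3 -m creep '[[[0,0,-0.5],[0,0,0],0.4],[[0,0,-0.9],[0,0,0],0.4],[[0,0,-0.9],[0,0,0],0.4],[[0,0,-0.9],[0,0,0],0.4],[[0,0,-0.8],[0,0,0],0.4],[[0,0,0],[0,0,0],0.4],[[0,0,0],[0,0,0],0.4]]'
python3 - <<'E'
from h import *
plan(.6065,-.084,.24,72)
E
```

```text
t: 9.8
tcp_pos: [0.4617, 0.3583, 0.2464]
tcp_rot: [-180.0, -0.1, 70.9]
wrist_force: [0.0, 0.0, -2.1]
opening: 0.0639
gripper_force: 24.9
yaw now [-1.800e+02 -1.000e-01  7.091e+01] turn units [-0.   -0.02 -0.16] | shift units before turn [-9.26  7.04  0.14] after turn [-9.4   6.86  0.16]
```

```bash
python3 -m creep '[[[-0.4,0.3,0],[0,0,-0.16],0.4],[[-0.85,0.62,0],[0,0,0],0.4],[[-0.85,0.62,0],[0,0,0],0.4],[[-0.85,0.62,0],[0,0,0],0.4],[[-0.85,0.62,0],[0,0,0],0.4],[[-0.85,0.62,0],[0,0,0],0.4],[[-0.85,0.62,0],[0,0,0],0.4],[[-0.85,0.62,0],[0,0,0],0.4],[[-0.85,0.62,0],[0,0,0],0.4],[[-0.85,0.62,0],[0,0,0],0.4],[[-0.85,0.62,0],[0,0,0],0.4],[[-0.5,0.36,0],[0,0,0],0.4]]';python3 -m creep '[[[0,0,0.4],[0,0,0],0.4],[[0,0,0.8],[0,0,0],0.4],[[0,0,0.8],[0,0,0],0.4],[[0,0,0.8],[0,0,0],0.4],[[0,0,0.3],[0,0,0],0.4],[[0,0,0],[0,0,0],0.4],[[0,0,0],[0,0,0],0.4],[[0,0,0],[0,0,0],0.4]]'
python3 - <<'E'
from h import *
plan(.6065,-.084,.104,72)
E
```

```text
t: 10.8
tcp_pos: [0.6037, -0.0868, 0.242]
tcp_rot: [-179.7, 0.3, 71.7]
wrist_force: [0.1, -0.5, -1.5]
opening: 0.0637
gripper_force: 24.9
t: 11.47
tcp_pos: [0.605, -0.0806, 0.1217]
tcp_rot: [-180.0, 0.0, 72.0]
wrist_force: [0.9, 0.4, -1.7]
opening: 0.0635
gripper_force: 24.9
yaw now [-1.7998e+02  3.0000e-02  7.2030e+01] turn units [-0.  0.  0.] | shift units before turn [-0.07  0.06  0.44] after turn [-0.07  0.06  0.44]
```

```bash
python3 -m creep '[[[-0.07,0.06,0.15],[0,0,0],0.4],[[0,0,0.15],[0,0,0],0.4],[[0,0,0.12],[0,0,0],0.4],[[0,0,0.04],[0,0,0],0.4],[[0,0,0],[0,0,0],0.4],[[0,0,0],[0,0,0],0.4]]'
```

```text
t: 11.97
tcp_pos: [0.6059, -0.0847, 0.1034]
tcp_rot: [-179.9, 0.1, 72.0]
wrist_force: [-4.0, -0.7, 11.3]
opening: 0.0635
gripper_force: 25.3
```

```bash
python3 -m creep '[[[0,0,0],[0,0,0],0.9],[[0,0,0],[0,0,0],1],[[0,0,0],[0,0,0],1],[[0,0,0],[0,0,0],1],[[0,0,0],[0,0,0],1],[[0,0,-0.4],[0,0,0],1],[[0,0,-0.9],[0,0,0],1],[[0,0,-0.9],[0,0,0],1],[[0,0,-0.9],[0,0,0],1],[[0,0,-0.9],[0,0,0],1],[[0,0,0],[0,0,0],1]]';python3 -m creep '[[[0.5,-0.2,0],[0,0,0],1],[[0.95,-0.37,0],[0,0,0],1],[[0.95,-0.37,0],[0,0,0],1],[[0.95,-0.37,0],[0,0,0],1],[[0.95,-0.37,0],[0,0,0],1],[[0.95,-0.37,0],[0,0,0],1],[[0.95,-0.37,0],[0,0,0],1],[[0.95,-0.37,0],[0,0,0],1],[[0.95,-0.37,0],[0,0,0],1],[[0.95,-0.37,0],[0,0,0],1],[[0.95,-0.37,0],[0,0,0],1],[[0.95,-0.37,0],[0,0,0],1]]';python3 -m creep '[[[0.95,-0.35,0],[0,0,0],1],[[0,0,0],[0,0,0],1],[[0,0,0],[0,0,0],1],[[0,0,0],[0,0,0],1]]'
python3 - <<'E'
from h import *
plan(.577,.425,.073,72)
c=cam("wrist");p,d=robot.capture("wrist");cv2.imwrite("pics/w4.png",p[:,:,::-1])
for q in [(.577,.425,.045),(.577,.425,.004)]: print(proj(c,q))
E
```

```text
t: 12.88
tcp_pos: [0.6093, -0.084, 0.2693]
tcp_rot: [179.5, -0.1, 72.0]
wrist_force: [1.9, 0.4, -0.1]
opening: 0.0878
gripper_force: 0.0
t: 13.88
tcp_pos: [0.578, 0.3872, 0.2614]
tcp_rot: [-179.9, 0.1, 72.0]
wrist_force: [0.6, -0.5, -0.2]
opening: 0.0882
gripper_force: 0.0
t: 14.22
tcp_pos: [0.577, 0.4252, 0.2611]
tcp_rot: [-179.9, 0.1, 72.0]
wrist_force: [1.0, -0.9, 0.3]
opening: 0.0882
gripper_force: 0.0
yaw now [-1.7987e+02  1.4000e-01  7.2020e+01] turn units [-0.02  0.02  0.  ] | shift units before turn [0.01 0.01 4.7 ] after turn [-0.01  0.    4.7 ]
[259.13575292 177.05735308]
[259.15583549 166.73887475]
```

View pics/w4.png

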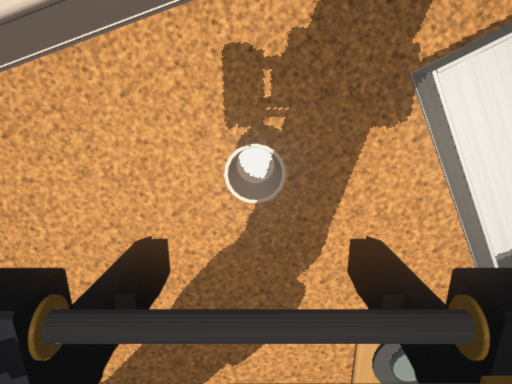

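```bash
python3 -m creep '[[[0.06,-0.06,0.7],[0,0,0],1],[[0,0,0.8],[0,0,0],1],[[0,0,0.8],[0,0,0],1],[[0,0,0.8],[0,0,0],1],[[0,0,0.8],[0,0,0],1],[[0,0,0.6],[0,0,0],1],[[0,0,0.2],[0,0,0],1],[[0,0,0],[0,0,0],1],[[0,0,0],[0,0,0],1]]'; python3 -m creep '[[[0,0,0],[0,0,0],0.3],[[0,0,0],[0,0,0],0.3],[[0,0,0],[0,0,0],0.3],[[0,0,0],[0,0,0],0.3],[[0,0,0],[0,0,0],0.3],[[0,0,0],[0,0,0],0.3],[[0,0,0],[0,0,0],0.3],[[0,0,0],[0,0,0],0.3]]' 20
```

```text
t: 15.02
tcp_pos: [0.5759, 0.4281, 0.0749]
tcp_rot: [-179.9, 0.0, 71.9]
wrist_force: [0.3, -0.1, -0.1]
opening: 0.088
gripper_force: 0.0
t: 15.68
tcp_pos: [0.5749, 0.429, 0.0744]
tcp_rot: [-179.9, 0.0, 72.0]
wrist_force: [-1.2, -0.5, 5.3]
opening: 0.0535
gripper_force: 19.7
```

```bash
python3 -m creep '[[[0,0,-0.5],[0,0,0],0.3],[[0,0,-0.9],[0,0,0],0.3],[[0,0,-0.9],[0,0,0],0.3],[[0,0,-0.9],[0,0,0],0.3],[[0,0,-0.9],[0,0,0],0.3],[[0,0,-0.4],[0,0,0],0.3],[[0,0,0],[0,0,0],0.3],[[0,0,0],[0,0,0],0.3]]'
python3 - <<'E'
from h import *
plan(.642,.0255,.255,72)
E
```

```text
t: 16.35
tcp_pos: [0.5754, 0.4286, 0.2537]
tcp_rot: [-179.9, 0.0, 72.0]
wrist_force: [-0.8, -0.4, -2.9]
opening: 0.0531
gripper_force: 19.7
yaw now [-1.799e+02  5.000e-02  7.201e+01] turn units [-0.02  0.01  0.  ] | shift units before turn [-9.07  4.69 -0.03] after turn [-9.07  4.7  -0.03]
```

```bash
python3 -m creep '[[[-0.4,0.21,0],[0,0,0],0.3],[[-0.85,0.44,0],[0,0,0],0.3],[[-0.85,0.44,0],[0,0,0],0.3],[[-0.85,0.44,0],[0,0,0],0.3],[[-0.85,0.44,0],[0,0,0],0.3],[[-0.85,0.44,0],[0,0,0],0.3],[[-0.85,0.44,0],[0,0,0],0.3],[[-0.85,0.44,0],[0,0,0],0.3],[[-0.85,0.44,0],[0,0,0],0.3],[[-0.85,0.44,0],[0,0,0],0.3],[[-0.85,0.44,0],[0,0,0],0.3],[[-0.17,0.09,0],[0,0,0],0.3]]';python3 -m creep '[[[0,0,0],[0,0,0],0.3],[[0,0,0],[0,0,0],0.3],[[0,0,0],[0,0,0],0.3]]'
python3 - <<'E'
from h import *
plan(.642,.0255,.1,72)
E
```

```text
t: 17.35
tcp_pos: [0.6417, 0.0155, 0.2504]
tcp_rot: [-179.7, 0.5, 71.5]
wrist_force: [-0.2, -1.9, -2.4]
opening: 0.0535
gripper_force: 19.7
t: 17.6
tcp_pos: [0.6412, 0.0276, 0.2523]
tcp_rot: [-179.7, 0.0, 72.1]
wrist_force: [-0.2, 0.4, -2.6]
opening: 0.0535
gripper_force: 19.7
yaw now [-1.7969e+02  4.0000e-02  7.2150e+01] turn units [-0.04  0.01  0.02] | shift units before turn [-0.04  0.06  3.81] after turn [-0.04  0.04  3.81]
```

```bash
python3 -m creep '[[[-0.04,0.04,0.5],[-0.03,0,0],0.3],[[0,0,0.8],[0,0,0],0.3],[[0,0,0.8],[0,0,0],0.3],[[0,0,0.8],[0,0,0],0.3],[[0,0,0.7],[0,0,0],0.3],[[0,0,0.2],[0,0,0],0.3],[[0,0,0],[0,0,0],0.3],[[0,0,0],[0,0,0],0.3],[[0,0,0],[0,0,0],0.3]]'
python3 - <<'E'
from h import *
plan(.642,.0255,.0865,72)
E
```

```text
t: 18.35
tcp_pos: [0.6445, 0.0243, 0.1038]
tcp_rot: [179.8, -0.0, 72.1]
wrist_force: [-0.0, 0.5, -1.6]
opening: 0.0536
gripper_force: 19.7
yaw now [ 1.7977e+02 -3.0000e-02  7.2060e+01] turn units [ 0.03 -0.    0.01] | shift units before turn [ 0.01 -0.07  0.43] after turn [ 0.01 -0.07  0.43]
```

```bash
python3 -m creep '[[[0,-0.06,0.15],[0.03,0,0],0.3],[[0,0,0.15],[0,0,0],0.3],[[0,0,0.12],[0,0,0],0.3],[[0,0,0.04],[0,0,0],0.3],[[0,0,0],[0,0,0],0.3],[[0,0,0],[0,0,0],0.3]]'
```

```text
t: 18.85
tcp_pos: [0.6414, 0.024, 0.0854]
tcp_rot: [-179.9, 0.1, 72.0]
wrist_force: [-6.4, -1.2, 16.4]
opening: 0.0535
gripper_force: 21.1
```

```bash
python3 -m creep '[[[0,0,0],[0,0,0],0.9],[[0,0,0],[0,0,0],1],[[0,0,0],[0,0,0],1],[[0,0,0],[0,0,0],1],[[0,0,0],[0,0,0],1],[[0,0,-0.4],[0,0,0],1],[[0,0,-0.9],[0,0,0],1],[[0,0,-0.9],[0,0,0],1],[[0,0,-0.9],[0,0,0],1],[[0,0,-0.9],[0,0,0],1],[[0,0,-0.9],[0,0,0],1],[[0,0,0],[0,0,0],1]]';python3 -m creep '[[[-0.6,-0.1,0],[0,0,0],0.7],[[-0.95,-0.17,0],[0,0,0],0.7],[[-0.95,-0.17,0],[0,0,0],0.7],[[-0.95,-0.17,0],[0,0,0],0.7],[[-0.95,-0.17,0],[0,0,0],0.7],[[-0.95,-0.17,0],[0,0,0],0.7],[[-0.95,-0.17,0],[0,0,0],0.7],[[-0.95,-0.17,0],[0,0,0],0.7],[[-0.95,-0.17,0],[0,0,0],0.7],[[-0.95,-0.17,0],[0,0,0],0.7],[[-0.95,-0.15,0],[0,0,0],0.7]]';python3 -m creep '[[[0,0,0],[0,0,-1],0.7],[[0,0,0],[0,0,-1],0.7],[[0,0,0],[0,0,-1],0.7],[[0,0,0],[0,0,-1],0.7],[[0,0,0],[0,0,-1],0.7],[[0,0,0],[0,0,-1],0.7],[[0,0,0],[0,0,-0.3],0.7],[[0,0,0],[0,0,0],0.7],[[0,0,0],[0,0,0],0.7]]'
python3 - <<'E'
from h import *
plan(.448,-.340,.083,115)
c=cam("wrist");p,d=robot.capture("wrist");cv2.imwrite("pics/w5.png",p[:,:,::-1])
for q in [(.448,-.34,.038),(.448,-.34,.016)]: print(proj(c,q))
q,d=robot.capture("top")
for pt in [(.6065,-.084,.093),(.642,.0255,.057),(.6776,.135,.143)]:
    u=proj(cam("top"),pt);cv2.circle(q,tuple(int(round(x)) for x in u),1,(255,0,0),-1)
cv2.imwrite("pics/chk1.png",np.hstack([cv2.resize(p[:,90:450],(400,427)),cv2.resize(q[90:186,200:300],(400,427-0),interpolation=2)])[:,:,::-1])
E
```

```text
t: 19.85
tcp_pos: [0.6448, 0.0251, 0.2886]
tcp_rot: [179.4, -0.2, 72.0]
wrist_force: [1.2, 0.3, -0.1]
opening: 0.0882
gripper_force: 0.0
t: 20.77
tcp_pos: [0.4479, -0.3395, 0.281]
tcp_rot: [-179.9, 0.1, 72.0]
wrist_force: [-0.2, -0.9, 0.5]
opening: 0.0616
gripper_force: 0.0
t: 21.52
tcp_pos: [0.449, -0.3381, 0.2806]
tcp_rot: [-179.9, -0.0, 115.2]
wrist_force: [0.4, -0.1, 0.4]
opening: 0.0616
gripper_force: 0.0
yaw now [-1.7987e+02 -1.0000e-02  1.1524e+02] turn units [-0.02 -0.    0.04] | shift units before turn [-0.03 -0.03  4.94] after turn [-0.03 -0.04  4.94]
[256.47448108 171.42501898]
[256.64020938 166.39777549]
```

View pics/chk1.png

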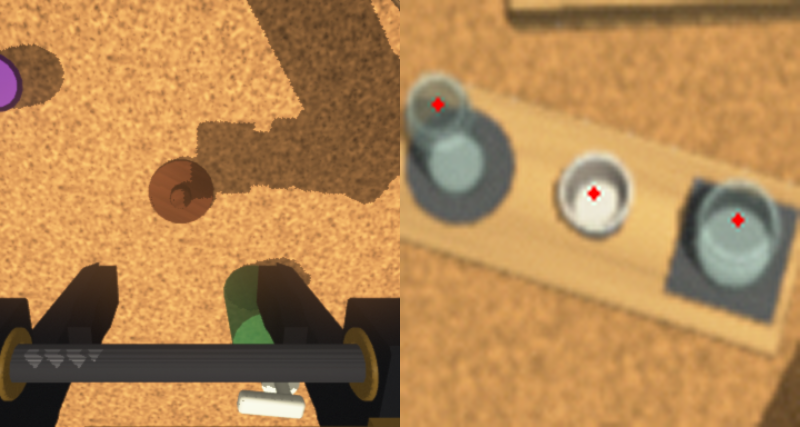

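```bash
python3 - <<'E'
from h import *
c=cam("wrist");im=cv2.imread("pics/w5.png");f=im.astype(int)
roi=(slice(130,215),slice(212,295));s=f[roi]
m=((s[...,2]<150)&(s[...,1]<0.62*s[...,2])&(s[...,1]<80)).astype(np.uint8)
m=cv2.morphologyEx(cv2.morphologyEx(m,3,np.ones((5,5))),2,np.ones((5,5)))
k=max(cv2.findContours(m,0,2)[0],key=cv2.contourArea);e=cv2.fitEllipse(cv2.convexHull(k));u=np.array(e[0])+[212,130];print(u,e[1],ray(c,*u,.014))
print("spout",ray(c,333,360,.16),"soap base",ray(c,310,262,.0))
t=cam("top");print(ray(t,389,160,.0),ray(t,405,147,.165))
E
```

```text
[253.44634628 171.65172195] (54.29737854003906, 55.69355392456055) [ 0.44747983 -0.34700064  0.014     ]
spout [ 0.55054659 -0.42002822  0.16      ] soap base [ 0.55910924 -0.42377498  0.        ]
[ 0.55364729 -0.42346743  0.        ] [ 0.55070961 -0.41375904  0.165     ]
```

```bash
python3 -m creep '[[[-0.16,-0.12,0.5],[0,0,0],0.7],[[0,0,0.8],[0,0,0],0.7],[[0,0,0.8],[0,0,0],0.7],[[0,0,0.8],[0,0,0],0.7],[[0,0,0.8],[0,0,0],0.7],[[0,0,0.8],[0,0,0],0.7],[[0,0,0.3],[0,0,0],0.7],[[0,0,0.12],[0,0,0],0.7],[[0,0,0],[0,0,0],0.7],[[0,0,0],[0,0,0],0.7],[[0,0,0],[0,0,0],0.7]]'
python3 - <<'E'
from h import *
plan(.4475,-.346,.083,115)
c=cam("wrist");p,d=robot.capture("wrist");cv2.imwrite("pics/w6.png",p[:,:,::-1])
E
```

```text
t: 22.53
tcp_pos: [0.448, -0.3467, 0.0851]
tcp_rot: [-179.9, 0.1, 115.3]
wrist_force: [0.2, -0.7, 1.3]
opening: 0.062
gripper_force: 0.0
yaw now [-1.7994e+02  1.1000e-01  1.1532e+02] turn units [-0.01  0.02  0.05] | shift units before turn [ 0.02 -0.    0.05] after turn [ 0.02 -0.    0.05]
```

View pics/w6.png

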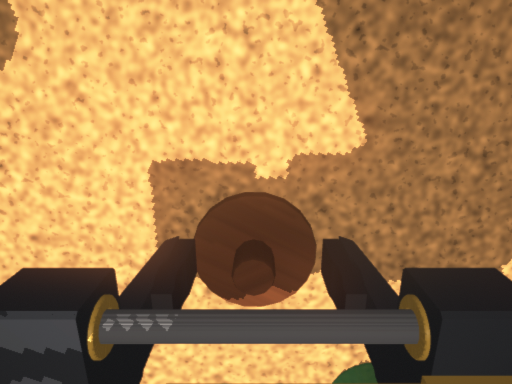

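```bash
python3 -m creep '[[[0,0,0.04],[0,0,0],0.7],[[0,0,0],[0,0,0],0.05],[[0,0,0],[0,0,0],0.05],[[0,0,0],[0,0,0],0.05],[[0,0,0],[0,0,0],0.05],[[0,0,0],[0,0,0],0.05],[[0,0,0],[0,0,0],0.05],[[0,0,0],[0,0,0],0.05],[[0,0,0],[0,0,0],0.05]]' 15; python3 -m creep '[[[0,0,-0.3],[0,0,0],0.05],[[0,0,-0.8],[0,0,0],0.05],[[0,0,-0.9],[0,0,0],0.05],[[0,0,-0.9],[0,0,0],0.05],[[0,0,-0.9],[0,0,0],0.05],[[0,0,0],[0,0,0],0.05],[[0,0,0],[0,0,0],0.05]]'
python3 - <<'E'
from h import *
plan(.6065,-.084,.23,115)
E
```

```text
t: 23.33
tcp_pos: [0.4468, -0.346, 0.0816]
tcp_rot: [-179.8, -0.1, 115.3]
wrist_force: [-1.1, -0.1, 1.0]
opening: 0.0199
gripper_force: 15.0
t: 23.92
tcp_pos: [0.4483, -0.3466, 0.2364]
tcp_rot: [-180.0, 0.2, 115.3]
wrist_force: [-0.1, 0.2, -1.2]
opening: 0.0194
gripper_force: 15.0
yaw now [-179.97    0.21  115.33] turn units [-0.    0.03  0.05] | shift units before turn [4.24 6.38 0.14] after turn [4.28 6.36 0.16]
```

```bash
python3 -m creep '[[[0.3,0.45,0],[0,0,0],0.05],[[0.6,0.9,0],[0,0,0],0.05],[[0.6,0.9,0],[0,0,0],0.05],[[0.6,0.9,0],[0,0,0],0.05],[[0.6,0.9,0],[0,0,0],0.05],[[0.6,0.9,0],[0,0,0],0.05],[[0.6,0.9,0],[0,0,0],0.05],[[0.34,0.53,0],[0,0,0],0.05],[[0,0,0],[0,0,0],0.05],[[0,0,0],[0,0,0],0.05],[[0,0,0],[0,0,0],0.05]]'
python3 - <<'E'
from h import *
plan(.6065,-.084,.185,115)
c=cam("wrist");p,d=robot.capture("wrist");cv2.imwrite("pics/w7.png",p[:,:,::-1])
print(proj(c,[.6065,-.084,.093]))
E
```

```text
t: 24.83
tcp_pos: [0.5993, -0.0926, 0.2318]
tcp_rot: [-179.7, -0.1, 115.3]
wrist_force: [-0.1, -0.8, -1.4]
opening: 0.0196
gripper_force: 15.0
yaw now [-1.7969e+02 -8.0000e-02  1.1531e+02] turn units [-0.05 -0.01  0.04] | shift units before turn [0.12 0.26 1.17] after turn [0.12 0.25 1.17]
[272.92580542 199.43410973]
```

View pics/w7.png

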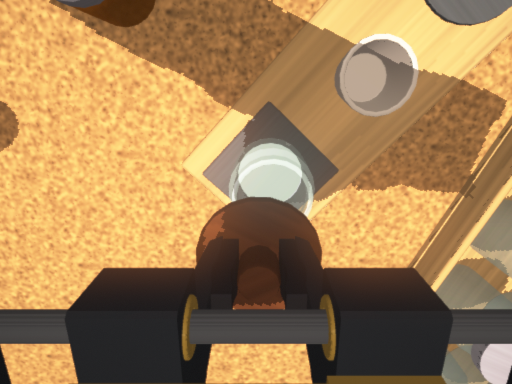

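```bash
python3 -m creep '[[[0.12,0.25,0.2],[-0.04,0,0],0.05],[[0,0,0.5],[0,0,0],0.05],[[0,0,0.4],[0,0,0],0.05],[[0,0,0],[0,0,0],0.05],[[0,0,0],[0,0,0],0.05],[[0,0,0],[0,0,0],0.05]]'
python3 - <<'E'
from h import *
plan(.6065,-.084,.1666,115)
E
```

```text
t: 25.38
tcp_pos: [0.6078, -0.0833, 0.1896]
tcp_rot: [179.8, -0.0, 115.3]
wrist_force: [-0.2, 0.5, 0.8]
opening: 0.0193
gripper_force: 15.0
yaw now [ 1.7983e+02 -3.0000e-02  1.1529e+02] turn units [ 0.02 -0.    0.04] | shift units before turn [-0.   -0.04  0.57] after turn [-0.   -0.04  0.57]
```

```bash
python3 -m creep '[[[0,-0.04,0.15],[0.02,0,0],0.05],[[0,0,0.15],[0,0,0],0.05],[[0,0,0.12],[0,0,0],0.05],[[0,0,0.08],[0,0,0],0.05],[[0,0,0.05],[0,0,0],0.05],[[0,0,0],[0,0,0],0.05],[[0,0,0],[0,0,0],0.05]]'
```

```text
t: 25.97
tcp_pos: [0.6061, -0.0836, 0.1671]
tcp_rot: [-180.0, -0.0, 115.3]
wrist_force: [0.3, -0.1, -0.9]
opening: 0.0194
gripper_force: 15.0
```

```bash
python3 -m creep '[[[0,0,0.03],[0,0,0],0.05],[[0,0,0],[0,0,0],0.05],[[0,0,0],[0,0,0],0.05],[[0,0,0],[0,0,0],0.05]]';python3 -m creep '[[[0,0,0],[0,0,0],0.3],[[0,0,0],[0,0,0],0.5],[[0,0,0],[0,0,0],0.5],[[0,0,0],[0,0,0],0.5],[[0,0,0],[0,0,0],0.5],[[0,0,-0.3],[0,0,0],0.5],[[0,0,-0.8],[0,0,0],0.5],[[0,0,-0.9],[0,0,0],0.5],[[0,0,-0.9],[0,0,0],0.5],[[0,0,0],[0,0,0],0.5],[[0,0,0],[0,0,0],0.5]]'
python3 - <<'E'
from h import *
plan(.329,.278,.28,72)
c=cam("wrist");p,d=robot.capture("wrist");cv2.imwrite("pics/w8.png",p[:,:,::-1])
q,_=robot.capture("side");a=cv2.resize(q[140:220,140:270],None,fx=3,fy=3,interpolation=2)
cv2.imwrite("pics/chk2.png",np.hstack([cv2.resize(p,(400,300))[:240],a[:,:390]])[:,:,::-1])
E
```

```text
t: 26.3
tcp_pos: [0.6063, -0.0836, 0.1665]
tcp_rot: [180.0, -0.0, 115.3]
wrist_force: [-0.8, -0.4, 6.1]
opening: 0.0191
gripper_force: 15.0
t: 27.22
tcp_pos: [0.6074, -0.0837, 0.2851]
tcp_rot: [179.8, 0.1, 115.3]
wrist_force: [0.3, 0.5, -0.6]
opening: 0.0439
gripper_force: 0.0
yaw now [1.7975e+02 1.2000e-01 1.1533e+02] turn units [0.04 0.   6.3 ] | shift units before turn [11.15 -2.42  0.09] after turn [ 6.45 -9.41  0.13]
```

View pics/chk2.png

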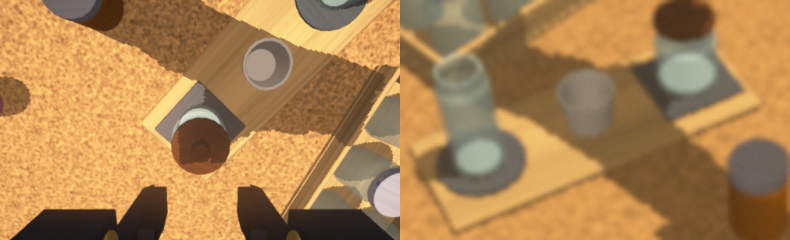

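```bash
python3 -m creep '[[[0.4,-0.09,0],[0.02,0,0],0.7],[[0.9,-0.2,0],[0,0,0],0.7],[[0.9,-0.2,0],[0,0,0],0.7],[[0.9,-0.2,0],[0,0,0],0.7],[[0.9,-0.2,0],[0,0,0],0.7],[[0.9,-0.2,0],[0,0,0],0.7],[[0.9,-0.2,0],[0,0,0],0.7],[[0.9,-0.2,0],[0,0,0],0.7],[[0.9,-0.2,0],[0,0,0],0.7],[[0.9,-0.2,0],[0,0,0],0.7],[[0.9,-0.2,0],[0,0,0],0.7],[[0.9,-0.18,0],[0,0,0],0.7]]';python3 -m creep '[[[0.85,-0.16,0],[0,0,0],0.7],[[0,0,0],[0,0,0],0.7],[[0,0,0],[0,0,0],0.7],[[0,0,0],[0,0,0],0.7]]'
python3 - <<'E'
from h import *
plan(.329,.278,.085,115)
c=cam("wrist");p,d=robot.capture("wrist");cv2.imwrite("pics/w9.png",p[:,:,::-1]);s=p.astype(int)
m=((s[...,0]<150)&(s[...,1]<0.62*s[...,0])&(s[...,1]<80)).astype(np.uint8);m[235:]=0
m=cv2.morphologyEx(cv2.morphologyEx(m,3,np.ones((5,5))),2,np.ones((5,5)))
for k in cv2.findContours(m,0,2)[0]:
    if cv2.contourArea(k)>300:
        e=cv2.fitEllipse(cv2.convexHull(k));print(e,ray(c,*e[0],.014))
print(np.round(robot.state()['joint_pos'],1))
E
```

```text
t: 28.32
tcp_pos: [0.3457, 0.2502, 0.2815]
tcp_rot: [-179.7, -0.0, 115.3]
wrist_force: [0.5, 1.1, -0.3]
opening: 0.0614
gripper_force: 0.0
t: 28.65
tcp_pos: [0.3274, 0.2768, 0.2817]
tcp_rot: [-179.7, -0.0, 115.3]
wrist_force: [0.1, -0.7, -0.3]
opening: 0.0617
gripper_force: 0.0
yaw now [-1.7974e+02 -1.0000e-02  1.1533e+02] turn units [-0.04 -0.    0.05] | shift units before turn [0.01 0.07 4.92] after turn [0.01 0.05 4.92]
((269.8658447265625, 158.2576446533203), (29.281387329101562, 39.50439453125), 2.0607550144195557) [0.33506332 0.28800003 0.014     ]
[ -7.9  15.6 -43.4 119.   13.7  50.5 -33.9]
```

```bash
python3 -c "
import cv2
i=cv2.imread('pics/w9.png');cv2.imwrite('pics/w9c.png',cv2.resize(i[110:230,200:320],None,fx=4,fy=4,interpolation=2))"
```

```text
(no output)
```

View pics/w9c.png

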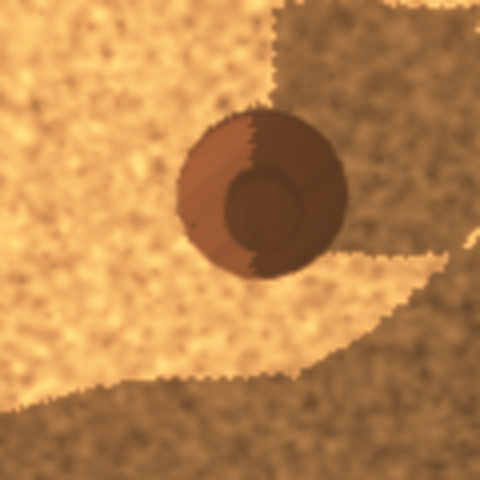

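```bash
python3 - <<'E'
from h import *
c=cam("wrist");a=ray(c,265.7,158.5,.0145);b=ray(c,265.7,161.5,.038);print(a,b)
plan(*((a+b)/2)[:2],.0835,115.3)
E
```

```text
[0.33166581 0.28558457 0.0145    ] [0.33050097 0.28712768 0.038     ]
yaw now [-1.7975e+02 -1.0000e-02  1.1524e+02] turn units [-0.04 -0.   -0.01] | shift units before turn [0.19 0.2  4.96] after turn [0.19 0.18 4.96]
```

```bash
python3 -m creep '[[[0.17,0.18,0.5],[-0.03,0,0],0.7],[[0,0,0.8],[0,0,0],0.7],[[0,0,0.8],[0,0,0],0.7],[[0,0,0.8],[0,0,0],0.7],[[0,0,0.8],[0,0,0],0.7],[[0,0,0.8],[0,0,0],0.7],[[0,0,0.3],[0,0,0],0.7],[[0,0,0.12],[0,0,0],0.7],[[0,0,0],[0,0,0],0.7],[[0,0,0],[0,0,0],0.7],[[0,0,0],[0,0,0],0.7]]'
python3 - <<'E'
from h import *
plan(.331,.286,.083,115.3)
c=cam("wrist");p,d=robot.capture("wrist");cv2.imwrite("pics/w10.png",p[150:330,160:360,::-1])
print("knob top pred",proj(c,[*robot.state()['tcp_pos'][:2],.038])-[160,150],proj(c,[*robot.state()['tcp_pos'][:2],.016])-[160,150])
E
```

```text
t: 29.62
tcp_pos: [0.3319, 0.2873, 0.0866]
tcp_rot: [179.8, -0.1, 115.3]
wrist_force: [-0.8, -0.9, -0.1]
opening: 0.0618
gripper_force: 0.0
yaw now [ 1.7984e+02 -7.0000e-02  1.1527e+02] turn units [ 0.02 -0.01 -0.  ] | shift units before turn [-0.02 -0.03  0.09] after turn [-0.02 -0.03  0.09]
knob top pred [ 96.3912995  124.63228688] [ 96.52814   101.2976079]
```

View pics/w10.png

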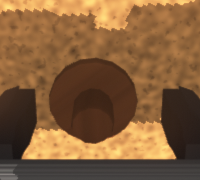

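```bash
python3 -m creep '[[[0,-0.03,0.07],[0.02,0,0],0.7],[[0,0,0],[0,0,0],0.7],[[0,0,0],[0,0,0],0.05],[[0,0,0],[0,0,0],0.05],[[0,0,0],[0,0,0],0.05],[[0,0,0],[0,0,0],0.05],[[0,0,0],[0,0,0],0.05],[[0,0,0],[0,0,0],0.05],[[0,0,0],[0,0,0],0.05],[[0,0,0],[0,0,0],0.05]]' 15; python3 -m creep '[[[0,0,-0.3],[0,0,0],0.05],[[0,0,-0.8],[0,0,0],0.05],[[0,0,-0.9],[0,0,0],0.05],[[0,0,-0.9],[0,0,0],0.05],[[0,0,-0.9],[0,0,0],0.05],[[0,0,-0.9],[0,0,0],0.05],[[0,0,-0.3],[0,0,0],0.05],[[0,0,0],[0,0,0],0.05],[[0,0,0],[0,0,0],0.05]]'
python3 - <<'E'
from h import *
plan(.6776,.135,.27,115.3)
E
```

```text
t: 30.5
tcp_pos: [0.3299, 0.2867, 0.0829]
tcp_rot: [-179.9, -0.0, 115.3]
wrist_force: [0.1, 1.2, 0.1]
opening: 0.0198
gripper_force: 15.0
t: 31.25
tcp_pos: [0.3305, 0.2864, 0.2831]
tcp_rot: [-180.0, -0.0, 115.3]
wrist_force: [-0.1, -0.1, -1.1]
opening: 0.0194
gripper_force: 15.0
yaw now [-1.7999e+02 -2.0000e-02  1.1530e+02] turn units [-0. -0. -0.] | shift units before turn [-7.13  6.23  0.32] after turn [-7.13  6.23  0.33]
```

```bash
python3 -m creep '[[[-0.4,0.35,0],[0,0,0],0.05],[[-0.8,0.7,0],[0,0,0],0.05],[[-0.8,0.7,0],[0,0,0],0.05],[[-0.8,0.7,0],[0,0,0],0.05],[[-0.8,0.7,0],[0,0,0],0.05],[[-0.8,0.7,0],[0,0,0],0.05],[[-0.8,0.7,0],[0,0,0],0.05],[[-0.8,0.7,0],[0,0,0],0.05],[[-0.7,0.6,0],[0,0,0],0.05],[[-0.2,0.18,0],[0,0,0],0.05],[[0,0,0],[0,0,0],0.05],[[0,0,0],[0,0,0],0.05]]'
python3 - <<'E'
from h import *
plan(.6776,.135,.235,115.3)
c=cam("wrist");p,d=robot.capture("wrist");cv2.imwrite("pics/w11.png",p[:,:,::-1])
for z in (.143,.022):print(proj(c,[.6776,.135,z]))
E
```

```text
t: 32.25
tcp_pos: [0.6598, 0.143, 0.2797]
tcp_rot: [-179.7, -0.1, 115.3]
wrist_force: [-0.9, -0.1, -0.2]
opening: 0.0194
gripper_force: 15.0
yaw now [-1.7970e+02 -1.2000e-01  1.1534e+02] turn units [-0.04 -0.02  0.01] | shift units before turn [-0.37  0.32  1.11] after turn [-0.37  0.32  1.12]
[276.11176932 226.61694217]
[270.91624242 180.87377915]
```

View pics/w11.png

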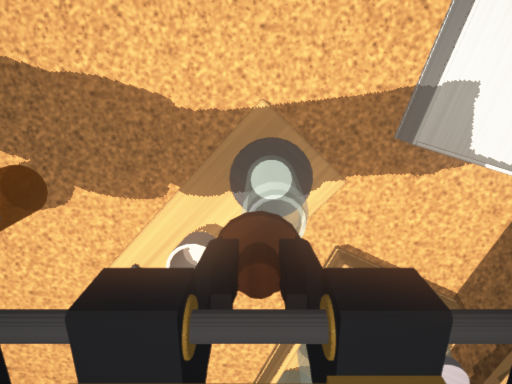

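```bash
python3 -m creep '[[[-0.37,0.32,0.1],[-0.03,0,0],0.05],[[0,0,0.4],[0,0,0],0.05],[[0,0,0.4],[0,0,0],0.05],[[0,0,0.1],[0,0,0],0.05],[[0,0,0],[0,0,0],0.05],[[0,0,0],[0,0,0],0.05],[[0,0,0],[0,0,0],0.05]]'
python3 - <<'E'
from h import *
plan(.6776,.135,.218,115.3)
E
```

```text
t: 32.88
tcp_pos: [0.6788, 0.1358, 0.2435]
tcp_rot: [179.8, -0.0, 115.4]
wrist_force: [0.4, 0.4, -0.6]
opening: 0.0196
gripper_force: 15.0
yaw now [ 1.7979e+02 -5.0000e-02  1.1539e+02] turn units [ 0.03 -0.01  0.01] | shift units before turn [-0.01 -0.04  0.64] after turn [-0.01 -0.04  0.64]
```

```bash
python3 -m creep '[[[0,-0.02,0.15],[0.03,0,0],0.05],[[0,0,0.15],[0,0,0],0.05],[[0,0,0.12],[0,0,0],0.05],[[0,0,0.1],[0,0,0],0.05],[[0,0,0.05],[0,0,0],0.05],[[0,0,0.03],[0,0,0],0.05],[[0,0,0],[0,0,0],0.05],[[0,0,0],[0,0,0],0.05],[[0,0,0],[0,0,0],0.05]]'
```

```text
t: 33.63
tcp_pos: [0.678, 0.1349, 0.2184]
tcp_rot: [-179.9, -0.1, 115.4]
wrist_force: [-0.1, 1.7, 2.6]
opening: 0.0194
gripper_force: 15.0
```

```bash
python3 -m creep '[[[0,0,0.02],[0,0,0],0.05],[[0,0,0],[0,0,0],0.05],[[0,0,0],[0,0,0],0.05],[[0,0,0],[0,0,0],0.05]]';python3 -m creep '[[[0,0,0],[0,0,0],0.3],[[0,0,0],[0,0,0],0.5],[[0,0,0],[0,0,0],0.5],[[0,0,0],[0,0,0],0.5],[[0,0,0],[0,0,0],0.5],[[0,0,-0.3],[0,0,0],0.5],[[0,0,-0.8],[0,0,0],0.5],[[0,0,-0.9],[0,0,0],0.5],[[0,0,-0.9],[0,0,0],0.5],[[0,0,0],[0,0,0],0.5],[[0,0,0],[0,0,0],0.5]]'
python3 - <<'E'
from h import *
c=cam("wrist");p,d=robot.capture("wrist")
q,_=robot.capture("side");a=cv2.resize(q[100:220,130:330],(400,240),interpolation=2)
cv2.imwrite("pics/chk3.png",np.hstack([cv2.resize(p,(400,300))[:240],a])[:,:,::-1])
E
```

```text
t: 33.97
tcp_pos: [0.6782, 0.1347, 0.2177]
tcp_rot: [-179.9, -0.1, 115.3]
wrist_force: [-1.4, 1.2, 4.0]
opening: 0.019
gripper_force: 15.0
t: 34.88
tcp_pos: [0.6792, 0.1352, 0.3371]
tcp_rot: [179.8, 0.0, 115.3]
wrist_force: [-0.1, -0.7, -1.3]
opening: 0.044
gripper_force: 0.0
```

View pics/chk3.png

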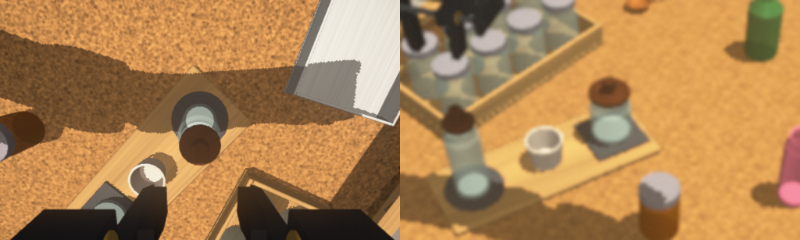

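Both lids are seated level, the pot stands midway between the pads, and the bystanders have not moved. The gripper is clear of everything.

```bash
python3 -c "
from rig import robot
print(robot.hand_in())"
```

```text
the job is handed in; nothing more can be done
None
```

The jar board is set out and the job is handed in, at about 35 s of the 141 s allowed: both jars stand in the middle of their pads with their own lids on, the pot is midway between them, and the amber jar and soap bottle were not touched.

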